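# Close and latch the spray guard of an injector test fixture

### The arm

A 6-joint arm with a two-finger parallel gripper is mounted at the origin on the work surface. World frame = base frame: x ahead of the robot, y to its left, z up, the work surface at z = 0. Lengths are in m, angles in degrees, forces in N, time in s.
With the tool pointing down it reaches from about 0.25 to 0.725 m from the base axis. Payload 9.7 kg.
Tool frame: the origin (TCP) lies on the centre line of the jaws, within the pads' length; the fingertips stand 19 mm ahead of it and the grasp point (between the pads) is the TCP; z points along the fingers, y is the direction in which the jaws open and shut (so a half turn about z gives the same grasp; the last joint's range is limited). The gripper opens to 85 mm and grips with 20 to 120 N. Pads are 22 mm wide; open, the fingers measure 114 mm over their backs; the gripper's body (76 mm by 85 mm) begins 54 mm behind the grasp point. The pads swing forward as they close: fully open they stand 13 mm farther back than shut.
Start: joints at [66.692, 4.979, 10.078, 95.1, 0, 90], TCP at [0.218, 0.505, 0.25] pointing down, gripper open.
Joint ranges: [-179.16, 179.16], [-48.56, 103.87], [-65.8, 70.77], [-126.05, 130.52], [-82.76, 87.17], [-180, 180]. Speed limits (degrees/s): [127.2, 127.2, 147.25, 180, 180, 180].

### API

Orientations are given as [roll, pitch, yaw] about the fixed x, y, z axes, in that order (R = Rz(yaw) Ry(pitch) Rx(roll)).
In Python, from workcell import bot gives the robot as it stands.
- The arm moves only by the tool servo_tool, never from a script. Its argument "motion" is a list that holds one entry, the list of rows, each a list of 6 numbers: the shift along the tool's x, y, z in mm, then the turn, a rotation vector about the tool's x, y, z in rad. A call has 1 to 5 rows; each row shifts and turns the commanded pose from where the row before left it, along the tool's axes as they then stand; what a row does not reach is not made up. A row lasts 1/10 s, in which the tool goes at most 50 mm and 8.59 degrees, less where a joint would pass 70% of its speed; a pose out of reach is approached as far as the arm can. A call is refused whole if a number of a shift passes 50 or a number of a turn 0.15, either way. A call with a gripper value outside its range is refused whole. "gripper" is the finger opening in mm, from 0 to 85.4, set as the call begins (left out, the last holds). The fingers move at their own pace and stop on an object; "newtons" is the grip in N (left out, the last holds). Time passes only in rows, so rows that do not move let the fingers close. It gives the time, the measured TCP pose, the force and the opening at its end, in the units of the state.
- bot.get_obs(): the state, without advancing time (a new reading comes with each control period).
- bot.camera(name): name is "side" or "top"; returns a dict with "color" (480x640x3 uint8, red, green, blue), "fx", "fy", "cx", "cy" (pixels), "R" (3x3) and "t" (3): a world point X has camera coordinates R X + t. Camera axes: x right, y down, z forward; pixel columns grow to the right and rows downward; lengths in m; the calibration is good to about 2 mm. A picture is of the moment at which its call begins. There is no depth.
- bot.job_done(): hands the job in, once; it reports no verdict.
Trained networks look in a picture, given as the dict that the camera call returned (one of the last four; its "shot" number tells which), for a name from the list of things; names that differ only in an ending like _2 or _b are one class to them, and where a whole thing is asked for, a point or a joint stands for the part that bears it (a point fixed in the world has none). Each returns a list of dicts, best first, with "confidence" (0 to 1); they miss things now and then, are a little off and sometimes report something else, mostly with a low value. They report only what shows in the picture. A call takes as long as a camera call.
- bot.look_for(picture, label): "rect" ([left, top, width, height] in pixels, round what is visible of it).
The state is a dict: "time": time; "q": joint angles; "qd": joint speeds; "joint_efforts": joint torques, N m; "ee_pos": TCP position; "tcp_rot": TCP orientation; "wrist_force": force on the tool from outside, world axes, zero at the start; "torque": the same for the moment, N m; "opening": finger opening in m.
Only numpy, scipy, OpenCV 4.12 (cv2) and the standard library are available. Lean on these libraries where they do the work, as an engineer would, in place of code of your own. Each camera call takes 0.05 s, during which the arm holds its last target.

### The job

Close the clear spray guard in front of the injector: by its red tab, lift the latch bar, carry bar and guard along over the keeper, find the notch and let the bar down into it until it is fully home, so that it holds the guard shut against its spring once you let go. Be gentle, never knocking or pressing the bar hard against the keeper, and leave the bottle, the bin and the wrench alone.

Things in the scene. Friction and masses are not known exactly. Their poses are not given: they have to be found in the camera images.
- tab (a point): Centre of the red grip tab on the free end of the steel latch bar: 12 mm thick (along the guard's travel), 24 mm wide (along the bar), top 18 mm above this point; base plate 80 mm below. The bar is 10 mm thick, 14 mm high; when level its top is 19 mm and its underside 33 mm below this point. Axes with the bar level: x the way the guard closes, y from tab to guard, z up.
- bar_pivot (a point): Brass pivot of the latch bar on the guard, moving along with the guard. The bar turns here about the x axis (the guard's travel), so the tab rises on an arc in the plane across the travel: with the bar level the tab point is 145 mm to -y of this point and 26 mm above it.
- latch_bar (a joint): Angle of the latch bar (rad): 0 level on its ledge (at the start, and again when fully down in the notch); grows as the tab is lifted; stop at 0.38. Resting on the keeper's hump it reads about 0.18. It falls under its own weight (about 0.25 kg).
- guard (a joint): Travel of the guard, which carries the latch bar (m): 0 open (start), grows as it closes, end stop at 0.14. The guard is pushed shut by way of the bar. A spring pushes it open with 1.5 to 5.5 N (30 N/m); 1 N friction; damped, 80 N per m/s. Its upright clear screen with orange frame reaches 195 mm and the injector behind it 210 mm above the table, to be passed over.
- keeper_post: Fixed yellow post, 96 mm long, under the bar's path, 60 mm from the tab towards the guard; it carries the steel keeper plate. Origin: middle of its foot on the base plate; x the way the guard closes, y from tab to guard, z up. The plate sits in slotted holes: the middle of its notch is anywhere from 20 mm before to 20 mm beyond x = 0 of this frame, to be felt for or seen. It stays put.
- keeper_mid (a point): On the keeper post's z axis, 46 mm above its origin: level with the notch floor. Keeper plate, 16 mm wide, met along +x: square-faced hump 36 mm long, 16 mm above this point (14 mm above the level bar's underside; lift the bar to 0.22 rad or more to clear it); notch 13 mm wide; blue back wall 10 mm thick, 46 mm above this point, which even the lifted bar cannot pass.
- fluid_mid (a point): Bystander: middle of a yellow bottle with a red cap, 60 mm in diameter, 110 mm high, standing on the table beside the fixture. To be left alone.
- parts_bin: Bystander: clear open bin, 110 x 80 x 50 mm, on the table beside the fixture; origin at the middle of its underside. To be left alone.
- wrench: Bystander: wrench lying on the table on the guard's side of the fixture; origin on its underside. To be left alone.

How it is judged:
By the outcome, as a careful person would: the job done as asked, in the order asked, and still so for the second after the job is handed in, with the robot touching nothing.
It also fails if it takes over 48 s, if anything falls off the work surface, if the arm or the gripper's body presses on something with over 40 N, if the wrist force passes 120 N, or if a joint passes its speed limit or range.

## Working session

There is one attempt and no reset: what is moved stays moved. The work goes in short steps, Python scripts to look and compute and a tool call to move; the robot and the scene stay as the last step left them, time stands still between calls to the robot, and variables do not carry over. Pictures are saved under pics/ and viewed, and the job is handed in when it is done.

Besides the shell and the picture viewer there is one more tool, called after "Call:" as name(argument=value, ...) on one line, values as JSON. servo_tool: Moves the arm, as the interface text tells. Its arguments: {"type":"object","properties":{"motion":{"type":"array","items":{"type":"array","items":{"type":"array","items":{"type":"number"}}}},"gripper":{"type":"number"},"newtons":{"type":"number"}},"required":["motion"]}

```bash
mkdir -p pics; ls
cat > h.py <<'E'
import numpy as np, cv2
from workcell import bot
def snap(n,tag):
    p=bot.camera(n); cv2.imwrite(f'pics/{tag}.png',p['color'][:,:,::-1]); return p
def ray(p,u,v):
    d=np.array([(u-p['cx'])/p['fx'],(v-p['cy'])/p['fy'],1.]); R=np.array(p['R']);t=np.array(p['t'])
    return -R.T@t, R.T@d
def atz(p,u,v,z):
    c,d=ray(p,u,v); return c+d*(z-c[2])/d[2]
def proj(p,X):
    c=np.array(p['R'])@np.array(X)+np.array(p['t']); return np.array([p['fx']*c[0]/c[2]+p['cx'],p['fy']*c[1]/c[2]+p['cy']])
def tri(obs):
    A=np.zeros((3,3));b=np.zeros(3)
    for p,u,v in obs:
        c,d=ray(p,u,v); d=d/np.linalg.norm(d); M=np.eye(3)-np.outer(d,d); A+=M;b+=M@c
    X=np.linalg.solve(A,b); return X
E
cat > s1.py <<'E'
from h import *
a=snap('side','side0');b=snap('top','top0')
for n,p in(('side',a),('top',b)):
    print(n,p['fx'],p['cx'],p['cy'],'cam',-np.array(p['R']).T@np.array(p['t']),np.round(p['R'],3).tolist())
    for l in ['tab','bar_pivot','latch_bar','guard','keeper_post','fluid_mid','parts_bin','wrench']:
        print(l,[(np.round(x['rect'],1).tolist(),round(x['confidence'],2)) for x in bot.look_for(p,l)[:2]])
import pickle;pickle.dump((a,b),open('p0.pkl','wb'))
print(bot.get_obs())
E
python3 s1.py
```

```text
pics
side 522.1358096724587 318.5731016459437 240.78408642813508 cam [ 0.10117167 -0.46733414  0.82349482] [[0.768, -0.64, 0.011], [-0.433, -0.532, -0.727], [0.472, 0.554, -0.686]]
tab [([307.7, 313.2, 76.1, 61.8], 0.86)]
bar_pivot [([307.9, 314.7, 78.1, 60.2], 0.84)]
latch_bar [([303.0, 311.6, 78.8, 68.2], 0.71), ([436.4, 336.5, 40.1, 59.2], 0.24)]
guard [([262.6, 227.7, 122.8, 147.2], 0.97)]
keeper_post [([354.8, 292.7, 44.8, 66.0], 0.66)]
fluid_mid [([434.5, 335.4, 40.3, 56.2], 0.77)]
parts_bin [([382.6, 389.1, 87.5, 89.8], 0.9), ([221.2, 236.1, 75.9, 34.1], 0.7)]
wrench [([222.3, 234.8, 72.2, 36.1], 0.83)]
top 619.5338847553116 332.65279994237767 242.26438222102712 cam [0.49286096 0.13617706 1.32363707] [[0.001, -1.0, 0.012], [-0.998, -0.002, -0.069], [0.069, -0.012, -0.998]]
tab [([396.7, 284.1, 84.8, 17.7], 0.77)]
bar_pivot [([398.9, 286.5, 82.2, 13.8], 0.66)]
latch_bar [([400.8, 286.2, 80.5, 17.3], 0.6)]
guard [([366.8, 236.1, 115.3, 97.8], 0.61)]
keeper_post [([424.3, 227.8, 14.6, 45.3], 0.58)]
fluid_mid []
parts_bin [([498.1, 256.0, 49.1, 56.1], 0.55)]
wrench [([262.7, 221.7, 27.9, 85.2], 0.86)]
{'time': 0.9, 'q': array([6.66907588e+01, 4.97785738e+00, 1.00769724e+01, 9.50993744e+01,
       1.69306345e-03, 9.00000747e+01]), 'qd': array([-0.06663694, -0.08252822, -0.08888259,  0.07261648,  0.02779176,
        0.00705881]), 'joint_efforts': array([ 9.16729514e-04, -5.20098388e+01,  4.64849854e+01,  1.52908495e-03,
        6.79895811e-05, -7.15316276e-06]), 'ee_pos': array([0.21761986, 0.50510326, 0.25028302]), 'tcp_rot': array([-1.79999741e+02, -1.69306311e-03,  1.56690684e+02]), 'wrist_force': array([ 0.66304277, -0.29945598,  0.61895722]), 'torque': array([-0.04730733, -0.05616654,  0.01453926]), 'opening': 0.085516085133463}
```

View images.

Run:
```python
import cv2
a=cv2.imread('pics/side0.png');b=cv2.imread('pics/top0.png')
cv2.imwrite('pics/side0z.png',cv2.resize(a[215:415,240:500],None,fx=3,fy=3,interpolation=2))
cv2.imwrite('pics/top0z.png',cv2.resize(b[200:350,350:560],None,fx=3.8,fy=3.8,interpolation=2))
```

```text
(no output)
```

View pics/side0z.png

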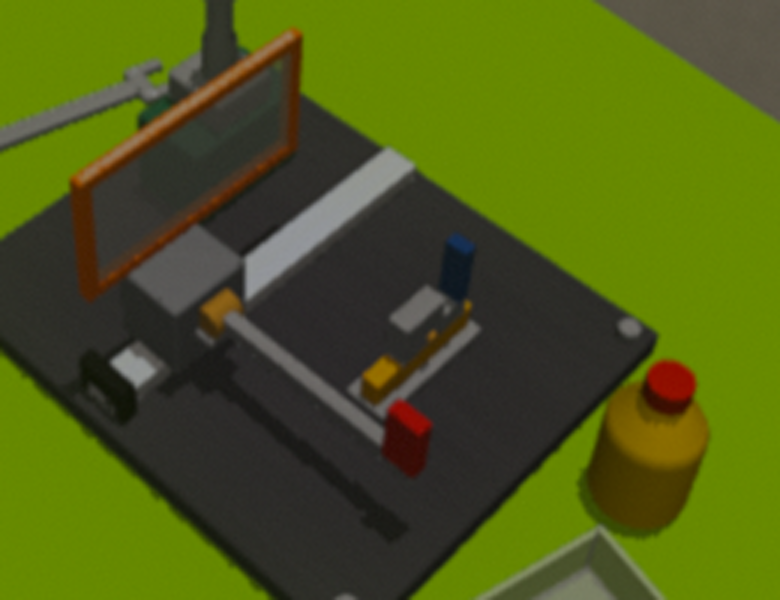

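View pics/top0z.png

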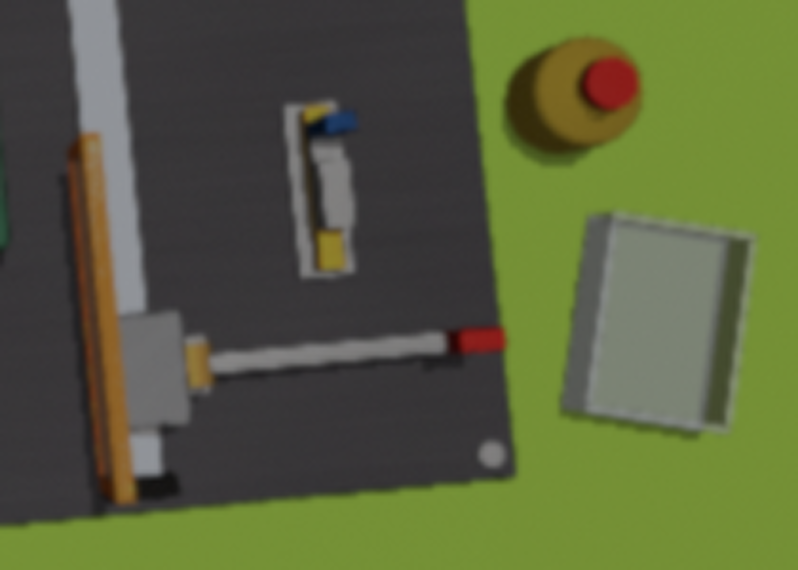

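View pics/top0.png

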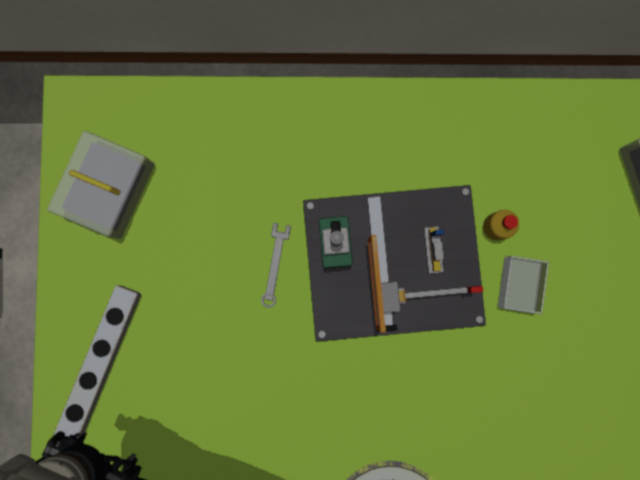

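View pics/side0.png

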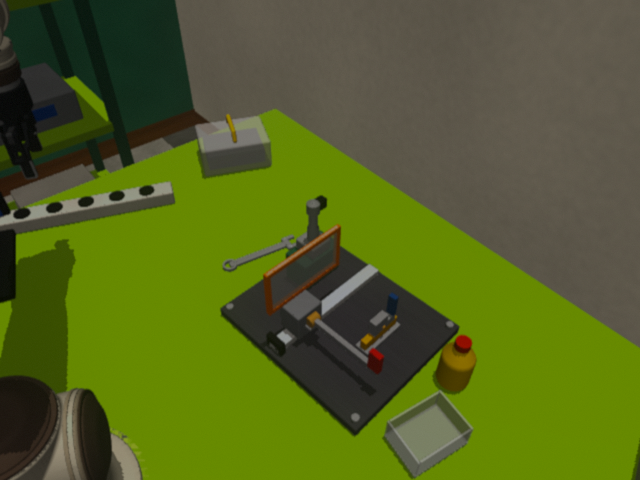

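```bash
cat > m1.py <<'E'
from h import *
import pickle
from scipy.optimize import least_squares
a,b=pickle.load(open('p0.pkl','rb'))
def mask(p,kind,roi):
    h=cv2.cvtColor(p['color'],cv2.COLOR_RGB2HSV).astype(int);H,S,V=h[...,0],h[...,1],h[...,2]
    if kind=='red': m=((H<6)|(H>174))&(S>150)&(V>60)
    if kind=='blue': m=(H>100)&(H<130)&(S>100)
    if kind=='or': m=(H>8)&(H<30)&(S>150)&(V>80)
    z=np.zeros_like(m);x0,y0,x1,y1=roi;z[y0:y1,x0:x1]=1
    return m&z
for k,p,roi in (('red',a,(360,340,392,380)),('red',b,(460,280,490,300)),('blue',a,(380,285,405,325)),('blue',b,(420,222,450,240))):
    m=mask(p,k,roi);y,x=np.nonzero(m);print(k,len(x),x.mean(),y.mean(),x.min(),x.max(),y.min(),y.max())
# plate screws
g=cv2.cvtColor(b['color'],cv2.COLOR_RGB2GRAY)
def cen(p,u,v,r=6,th=110):
    c=p['color'][v-r:v+r+1,u-r:u+r+1].astype(float);w=np.clip(c[...,2]-70,0,None);yy,xx=np.mgrid[v-r:v+r+1,u-r:u+r+1]
    return (w*xx).sum()/w.sum(),(w*yy).sum()/w.sum()
S=[cen(b,*q) for q in((310,206),(466,191),(479,320),(322,335))];print(S)
T=[cen(a,*q) for q in((230,307),(450,327),(355,417))];print(T)
for t,s in zip(T,(3,1,2)): print(tri([(a,*t),(b,*S[s])]))
for z in (.01,.015,.02):
    P=[atz(b,*s,z) for s in S]; print(z,np.round(P,4).tolist())
    print([np.degrees(np.arctan2(*(P[i]-P[j])[1::-1])) for i,j in((0,3),(1,2))],[np.degrees(np.arctan2(*(P[i]-P[j])[1::-1])) for i,j in((0,1),(3,2))])
E
python3 m1.py
```

```text
red 112 376.3482142857143 354.23214285714283 369 383 348 361
red 74 475.64864864864865 289.0 470 481 286 292
blue 167 391.97005988023955 303.11976047904193 387 397 293 314
blue 54 438.1111111111111 232.14814814814815 431 443 229 235
[(np.float64(309.8133535660091), np.float64(205.22913505311078)), (np.float64(465.17041800643085), np.float64(191.14983922829583)), (np.float64(479.0299940011998), np.float64(319.05698860227955)), (np.float64(321.4894613583138), np.float64(333.88711943793913))]
[(np.float64(229.38026124818578), np.float64(305.7140783744557)), (np.float64(449.57490864799024), np.float64(323.57490864799024)), (np.float64(355.0), np.float64(416.7272089761571))]
[0.39255267 0.14261935 0.02915857]
[ 0.69126016 -0.16010873  0.03070219]
[ 0.42324144 -0.18535844  0.03036527]
0.01 [[0.6625, 0.1687, 0.01], [0.6936, -0.164, 0.01], [0.4211, -0.1896, 0.01], [0.3901, 0.1433, 0.01]]
[np.float64(5.3383417617301685), np.float64(5.360288530593963)] [np.float64(95.34962206743072), np.float64(95.32602093006659)]
0.015 [[0.6618, 0.1686, 0.015], [0.6929, -0.1629, 0.015], [0.4214, -0.1884, 0.015], [0.3905, 0.1432, 0.015]]
[np.float64(5.338341761730168), np.float64(5.360288530593958)] [np.float64(95.34962206743073), np.float64(95.32602093006659)]
0.02 [[0.6612, 0.1685, 0.02], [0.6921, -0.1618, 0.02], [0.4217, -0.1871, 0.02], [0.3909, 0.1432, 0.02]]
[np.float64(5.338341761730166), np.float64(5.3602885305939525)] [np.float64(95.34962206743073), np.float64(95.32602093006658)]
```

```bash
cat > m2.py <<'E'
from h import *
import pickle,sys
from scipy.optimize import least_squares
F=8
def mk(p,kind,roi):
    x0,y0,x1,y1=roi;c=p['color'][y0:y1,x0:x1].astype(float)
    R,G,B=c[...,0],c[...,1],c[...,2]
    s=c.sum(2)+1
    if kind=='red': w=np.clip((R-np.maximum(G,B))/(R+1)/0.45-.3,0,1)*(R>45)
    else: w=np.clip((B-R)/(B+1)/0.35-.3,0,1)*(B>30)
    return w
def box(c,d,yaw,dz=(0,0)):
    cy,sy=np.cos(yaw),np.sin(yaw);V=[]
    for i in(-1,1):
        for j in(-1,1):
            for k in(-1,1):
                l=np.array([i*d[0]/2,j*d[1]/2]);V.append([c[0]+cy*l[0]-sy*l[1],c[1]+sy*l[0]+cy*l[1],c[2]+k*d[2]/2])
    return np.array(V)
def sil(p,V,roi):
    x0,y0,x1,y1=roi
    q=np.array([proj(p,v) for v in V]);q=(q-[x0,y0]+.5)*F-.5
    h=cv2.convexHull(q.astype(np.float32)).reshape(-1,2)
    im=np.zeros(((y1-y0)*F,(x1-x0)*F),np.uint8);cv2.fillConvexPoly(im,np.round(h*16).astype(int),255,shift=4)
    return cv2.resize(cv2.GaussianBlur(im,(0,0),F*.6),(x1-x0,y1-y0),interpolation=cv2.INTER_AREA)/255.
def fit(obs,c0,d,yaw):
    ms=[(p,roi,mk(p,k,roi)) for p,k,roi in obs]
    def res(c): return np.concatenate([(sil(p,box(c,d,yaw),roi)-cv2.GaussianBlur(m,(0,0),.6)).ravel() for p,roi,m in ms])
    from scipy.optimize import minimize
    r=minimize(lambda c:(res(c)**2).sum(),c0,method='Nelder-Mead',options=dict(initial_simplex=np.array([c0]+[np.array(c0)+e for e in np.eye(3)*.01]),xatol=1e-5,fatol=1e-4))
    return r.x,r.fun,[ (m.sum(),sil(p,box(r.x,d,yaw),roi).sum()) for p,roi,m in ms]
if __name__=='__main__':
    a,b=pickle.load(open('p0.pkl','rb'));yaw=np.radians(5.34)
    rt=[(a,'red',(355,335,395,385)),(b,'red',(455,275,495,305))]
    rb=[(a,'blue',(375,282,410,330)),(b,'blue',(420,220,455,245))]
    print('tab');
    for h in(.036,.04,.05):
      print(h,fit(rt,[.48,-.15,.105],[.012,.024,h],yaw))
    for o in rt: print(fit([o],[.48,-.15,.105],[.012,.024,.036],yaw)[0])
    print('wall',fit(rb,[.6,-.08,.09],[.010,.016,.046],yaw))
    for p in(a,b): print(proj(p,[.48,-.15,.105]))
E
python3 m2.py
```

```text
tab
0.036 (array([ 0.48537053, -0.16105254,  0.10450695]), np.float64(45.909610768489614), [(np.float64(380.04391885795684), np.float64(312.4666666666667)), (np.float64(97.26070998462049), np.float64(110.30196078431372))])
0.04 (array([ 0.48560278, -0.16094062,  0.10383616]), np.float64(39.62602625814597), [(np.float64(380.04391885795684), np.float64(335.67843137254897)), (np.float64(97.26070998462049), np.float64(113.86274509803923))])
0.05 (array([ 0.48560748, -0.16071786,  0.1025156 ]), np.float64(66.7562192003169), [(np.float64(380.04391885795684), np.float64(392.7254901960784)), (np.float64(97.26070998462049), np.float64(122.85882352941178))])
[ 0.48619206 -0.16059613  0.10349831]
[ 0.48513079 -0.15662539  0.11381522]
wall (array([ 0.59823727, -0.09012618,  0.09597961]), np.float64(18.482761575349976), [(np.float64(183.56271426069867), np.float64(217.64313725490194)), (np.float64(54.11471211499391), np.float64(76.95686274509805))])
[367.84129467 357.60537815]
[470.46886618 291.59572575]
```

```bash
cat > pl.py <<'E'
from h import *
from scipy.spatial.transform import Rotation as Ro
def Rt(rpy): return Ro.from_euler('xyz',rpy,degrees=True).as_matrix()
def plan(p,Rm,pt,Rtg,n):
    p=np.array(p);rows=[]
    dv=Ro.from_matrix(Rm.T@Rtg).as_rotvec()
    for i in range(n):
        s=(np.array(pt)-p)/(n-i); r=np.round(dv/n,4)
        loc=np.round(Rm.T@s*1000,1); rows.append(loc.tolist()+r.tolist())
        p=p+Rm@loc/1000; Rm=Rm@Ro.from_rotvec(r).as_matrix()
    return rows
def show(rows):
    for i in range(0,len(rows),5): print([rows[i:i+5]])
YAW=5.34;e=np.array([np.cos(np.radians(YAW)),np.sin(np.radians(YAW)),0]);n=np.array([-e[1],e[0],0]);zz=np.array([0,0,1.])
R0=np.column_stack([n,e,-zz])
TAB=np.array([.4855,-.1605,.105])
E
python3 - <<'E'
from pl import *
o=bot.get_obs();print(o['time'])
show(plan(o['ee_pos'],Rt(o['tcp_rot']),[.4855,-.1605,.25],R0,16))
E
```

```text
0.9
[[[-31.8, -31.6, 0.0, -0.0, -0.0, 0.0669], [-33.9, -29.4, 0.0, -0.0, -0.0, 0.0669], [-35.8, -27.0, 0.0, -0.0, -0.0, 0.0669], [-37.5, -24.6, 0.0, -0.0, -0.0, 0.0669], [-39.1, -22.0, 0.0, -0.0, -0.0, 0.0669]]]
[[[-40.4, -19.4, 0.0, -0.0, -0.0, 0.0669], [-41.6, -16.6, 0.0, -0.0, -0.0, 0.0669], [-42.7, -13.8, 0.0, -0.0, -0.0, 0.0669], [-43.5, -10.9, 0.0, -0.0, -0.0, 0.0669], [-44.1, -8.0, 0.0, -0.0, -0.0, 0.0669]]]
[[[-44.6, -5.0, 0.0, -0.0, -0.0, 0.0669], [-44.8, -2.1, 0.1, -0.0, -0.0, 0.0669], [-44.8, 0.9, 0.0, -0.0, -0.0, 0.0669], [-44.7, 4.0, 0.1, -0.0, -0.0, 0.0669], [-44.3, 6.9, 0.0, -0.0, -0.0, 0.0669]]]
[[[-43.7, 9.9, 0.1, -0.0, -0.0, 0.0669]]]
```

Call:
servo_tool(motion=[[[-31.8,-31.6,-4,0,0,0.0669],[-33.9,-29.4,-4,0,0,0.0669],[-35.8,-27,-4,0,0,0.0669],[-37.5,-24.6,-4,0,0,0.0669],[-39.1,-22,-4,0,0,0.0669]]], gripper=85, newtons=40)

```text
time: 1.4
ee_pos: [0.3016, 0.2955, 0.2706]
tcp_rot: [180.0, 0.0, 137.4]
wrist_force: [1.0, 0.4, 0.1]
opening: 0.085
```

Call:
servo_tool(motion=[[[-40.4,-19.4,0,0,0,0.0669],[-41.6,-16.6,0,0,0,0.0669],[-42.7,-13.8,0,0,0,0.0669],[-43.5,-10.9,0,0,0,0.0669],[-44.1,-8,0,0,0,0.0669]]])

```text
time: 1.9
ee_pos: [0.3854, 0.0874, 0.2706]
tcp_rot: [179.9, 0.0, 118.2]
wrist_force: [0.4, 1.0, 0.6]
opening: 0.0853
```

Call:
servo_tool(motion=[[[-44.6,-5,0,0,0,0.0669],[-44.8,-2.1,0,0,0,0.0669],[-44.8,0.9,0,0,0,0.0669],[-44.7,4,0,0,0,0.0669],[-44.3,6.9,0,0,0,0.0669]]])

```text
time: 2.4
ee_pos: [0.4691, -0.1209, 0.2705]
tcp_rot: [180.0, 0.0, 99.0]
wrist_force: [1.0, 1.1, 0.6]
opening: 0.0848
```

Call:
servo_tool(motion=[[[-43.7,9.9,0,0,0,0.0669],[0,0,0,0,0,0]]])

```text
time: 2.6
ee_pos: [0.4865, -0.1644, 0.2688]
tcp_rot: [-179.9, 0.0, 95.0]
wrist_force: [-1.3, 1.2, -0.7]
opening: 0.0849
```

Run:
```python
from pl import *
o=bot.get_obs();print(o['time'],o['ee_pos'],o['tcp_rot'],o['wrist_force'],o['q'])
show(plan(o['ee_pos'],Rt(o['tcp_rot']),[.4855,-.1605,.17],R0,5))
```

```text
2.6 [ 0.48653645 -0.16442886  0.26883147] [-1.79918590e+02  1.38846773e-02  9.50066644e+01] [-1.29385058  1.18138369 -0.68122052] [-1.86495845e+01  4.81298560e-01  7.48008433e+00  9.70677833e+01
 -4.53834038e-02  6.63437882e+01]
[[[0.8, -0.1, 19.8, -0.0003, 0.0, -0.0012], [0.8, -0.1, 19.8, -0.0003, 0.0, -0.0012], [0.8, -0.1, 19.7, -0.0003, 0.0, -0.0012], [0.8, -0.1, 19.8, -0.0003, 0.0, -0.0012], [0.8, -0.2, 19.7, -0.0003, 0.0, -0.0012]]]
```

Call:
servo_tool(motion=[[[0,0,25,0,0,0],[0,0,30,0,0,0],[0,0,30,0,0,0],[0,0,15,0,0,0],[0,0,0,0,0,0]]], gripper=60)

```text
time: 3.1
ee_pos: [0.4846, -0.1598, 0.1686]
tcp_rot: [-179.8, -0.1, 95.4]
wrist_force: [-0.4, 0.0, 0.4]
opening: 0.0604
```

```bash
cat > look.py <<'E'
from pl import *
import sys,pickle
t=sys.argv[1]
o=bot.get_obs();print(o['time'],o['ee_pos'],o['tcp_rot'],o['wrist_force'],o['opening'])
a=snap('side',t+'s');b=snap('top',t+'t');pickle.dump((a,b),open(t+'.pkl','wb'))
A=cv2.resize(a['color'][260:400,300:440],None,fx=2.85,fy=2.85,interpolation=2);B=cv2.resize(b['color'][200:340,370:510],None,fx=2.85,fy=2.85,interpolation=2)
cv2.imwrite(f'pics/{t}z.png',np.hstack([A,B])[:,:,::-1])
E
python3 look.py l1
```

```text
3.1 [ 0.48458973 -0.15983273  0.16862772] [-1.79837353e+02 -7.18063891e-02  9.53928257e+01] [-3.74219791e-01  3.83517893e-04  4.49753537e-01] 0.0604252822600892
```

View pics/l1z.png

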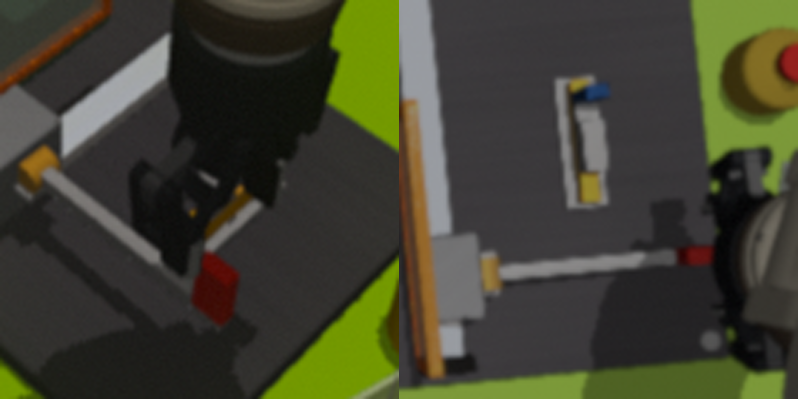

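The picture shows the fingers astride the red tab (side crop ~215,285), bar and keeper clear. I'm descending.

Call:
servo_tool(motion=[[[0,0,15,0,0,0],[0,0,15,0,0,0],[0,0,15,0,0,0],[0,0,10,0,0,0],[0,0,4,0,0,0]]])

```text
time: 3.7
ee_pos: [0.4848, -0.1602, 0.1095]
tcp_rot: [-179.9, -0.1, 95.4]
wrist_force: [0.0, 0.4, 0.7]
opening: 0.0599
```

```bash
python3 look.py l2
```

```text
3.7 [ 0.48483991 -0.16021841  0.10950355] [-1.79885037e+02 -5.15459132e-02  9.53596078e+01] [0.03370833 0.41602582 0.66847531] 0.05985013680656813
```

View pics/l2z.png

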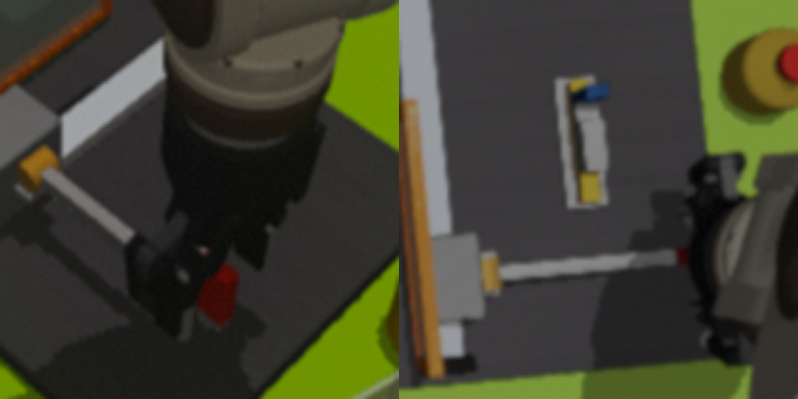

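Call:
servo_tool(motion=[[[0,0,0,0,0,0],[0,0,0,0,0,0],[0,0,0,0,0,0],[0,0,0,0,0,0],[0,0,0,0,0,0]]], gripper=5, newtons=40)

```text
time: 4.3
ee_pos: [0.4869, -0.1605, 0.112]
tcp_rot: [179.8, 0.0, 95.4]
wrist_force: [6.4, 0.2, -0.7]
opening: 0.0111
```

Call:
servo_tool(motion=[[[0,0,0,0,0,0],[0,0,0,0,0,0],[0,0,0,0,0,0],[0,0,0,0,0,0]]])

```text
time: 4.7
ee_pos: [0.4869, -0.1605, 0.112]
tcp_rot: [179.8, 0.0, 95.4]
wrist_force: [7.1, 1.3, 0.1]
opening: 0.0112
```

```bash
python3 look.py l3
```

```text
4.7 [ 0.48686701 -0.16046876  0.11197602] [1.79824659e+02 2.49791071e-02 9.53823340e+01] [7.1200537  1.25750191 0.12693896] 0.011242557981265658
```

View pics/l3z.png

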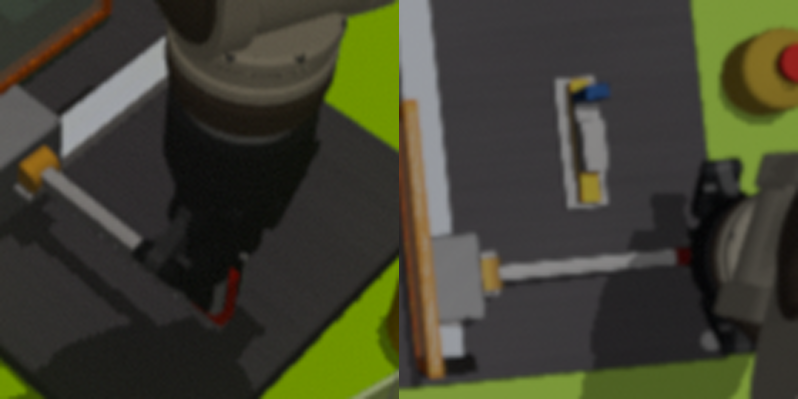

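Call:
servo_tool(motion=[[[0,1,0,0,0,0],[0,1,0,0,0,0],[0.5,0,-2.2,0,-0.015,0],[1,0,-4.34,0,-0.03,0],[1,0,-4.34,0,-0.03,0]]])

```text
time: 5.3
ee_pos: [0.487, -0.1574, 0.1223]
tcp_rot: [-180.0, 4.4, 95.3]
wrist_force: [-1.9, 1.1, 1.3]
opening: 0.0109
```

Call:
servo_tool(motion=[[[1,0,-4.34,0,-0.03,0],[1,0,-4.34,0,-0.03,0],[1,0,-4.34,0,-0.03,0]]])

```text
time: 5.6
ee_pos: [0.4866, -0.1526, 0.135]
tcp_rot: [-180.0, 9.6, 95.4]
wrist_force: [-3.5, 1.6, -0.0]
opening: 0.0111
```

Call:
servo_tool(motion=[[[1,0,-4.34,0,-0.03,0],[1,0,-4.34,0,-0.03,0],[1,0,-4.34,0,-0.03,0],[1,0,-4.34,0,-0.03,0],[0,0,0,0,0,0]]])

```text
time: 6.1
ee_pos: [0.4861, -0.1445, 0.151]
tcp_rot: [-180.0, 16.4, 95.4]
wrist_force: [-3.0, 3.8, -2.1]
opening: 0.0116
```

```bash
python3 look.py l4
```

```text
6.1 [ 0.48605555 -0.1445487   0.15098635] [-179.98952047   16.39378012   95.4442361 ] [-2.95020086  3.81225103 -2.12154361] 0.011555560019321572
```

View pics/l4z.png

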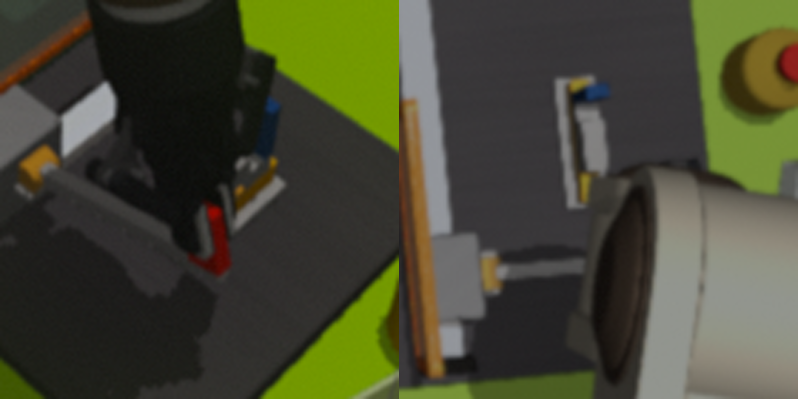

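Call:
servo_tool(motion=[[[0,4,0,0,0,0],[0,8,0,0,0,0],[0,8,0,0,0,0],[0,8,0,0,0,0],[0,8,0,0,0,0]]])

```text
time: 6.7
ee_pos: [0.5208, -0.1418, 0.1501]
tcp_rot: [-179.8, 16.3, 95.4]
wrist_force: [-9.8, 4.5, -0.3]
opening: 0.0112
```

Call:
servo_tool(motion=[[[0,8,0,0,0,0],[0,8,0,0,0,0],[0,8,0,0,0,0],[0,8,0,0,0,0],[0,8,0,0,0,0]]])

```text
time: 7.2
ee_pos: [0.5605, -0.1381, 0.1501]
tcp_rot: [-179.8, 16.3, 95.4]
wrist_force: [-11.3, 2.8, 0.4]
opening: 0.011
```

Call:
servo_tool(motion=[[[0,6,0,0,0,0],[0,4,0,0,0,0],[0,4,0,0,0,0],[0,0,0,0,0,0],[0,0,0,0,0,0]]])

```text
time: 7.7
ee_pos: [0.5754, -0.1366, 0.1504]
tcp_rot: [-179.9, 16.3, 95.4]
wrist_force: [-4.6, 5.2, -1.6]
opening: 0.011
```

```bash
python3 look.py l5
python3 - <<'E'
from pl import *
o=bot.get_obs();d=o['ee_pos']-np.array([.4869,-.1605,.112]);print('e,n',d@e*1000,d@n*1000,d[2]*1000,'F',o['wrist_force']@e,o['wrist_force']@n,o['wrist_force'][2])
E
```

```text
7.7 [ 0.57540731 -0.13655532  0.15038438] [-179.92285746   16.32244658   95.405863  ] [-4.58374897  5.15181732 -1.59625298] 0.01103462624692006
e,n 90.33543542698065 15.650275878572405 38.371670868979955 F -4.057635348510177 4.174198249598602 -1.9672682724355024
```

View pics/l5z.png

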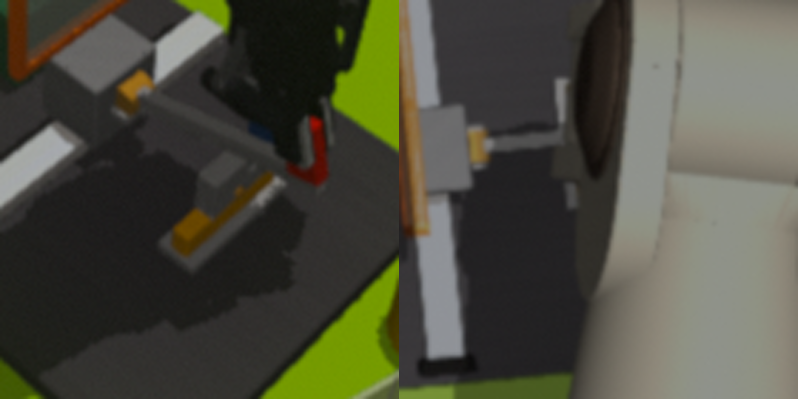

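Call:
servo_tool(motion=[[[0,3,0,0,0,0],[0,3,0,0,0,0],[0,3,0,0,0,0],[0,2,0,0,0,0],[0,1,0,0,0,0]]])

```text
time: 8.3
ee_pos: [0.587, -0.1355, 0.1503]
tcp_rot: [-179.9, 16.3, 95.4]
wrist_force: [-7.1, 3.2, -1.9]
opening: 0.0116
```

Call:
servo_tool(motion=[[[0,1,0,0,0,0],[0,1,0,0,0,0],[0,0,0,0,0,0]]])

```text
time: 8.6
ee_pos: [0.5891, -0.1353, 0.1503]
tcp_rot: [-179.9, 16.3, 95.4]
wrist_force: [-6.3, 3.7, -1.5]
opening: 0.0114
```

Call:
servo_tool(motion=[[[0,1,0,0,0,0],[0,1,0,0,0,0],[0,0,0,0,0,0]]])

```text
time: 8.9
ee_pos: [0.591, -0.1351, 0.1503]
tcp_rot: [-179.9, 16.3, 95.4]
wrist_force: [-6.3, 4.6, -1.9]
opening: 0.011
```

Call:
servo_tool(motion=[[[0,0.7,0,0,0,0],[0,0,0,0,0,0]]])

```text
time: 9.1
ee_pos: [0.5917, -0.135, 0.1503]
tcp_rot: [-179.9, 16.3, 95.4]
wrist_force: [-6.3, 3.4, -0.6]
opening: 0.0108
```

Call:
servo_tool(motion=[[[0,0.7,0,0,0,0],[0,0,0,0,0,0]]])

```text
time: 9.3
ee_pos: [0.5924, -0.1349, 0.1503]
tcp_rot: [-179.9, 16.3, 95.4]
wrist_force: [-5.8, 3.7, -1.0]
opening: 0.0116
```

Call:
servo_tool(motion=[[[0,0.7,0,0,0,0],[0,0,0,0,0,0]]])

```text
time: 9.5
ee_pos: [0.5931, -0.1349, 0.1503]
tcp_rot: [-179.9, 16.3, 95.4]
wrist_force: [-5.8, 3.4, -0.9]
opening: 0.011
```

```bash
cat > st.py <<'E'
from pl import *
o=bot.get_obs();d=o['ee_pos']-np.array([.4869,-.1605,.112]);print(o['time'],'e,n',np.round([d@e*1000,d@n*1000,d[2]*1000],2),'F',np.round([o['wrist_force']@e,o['wrist_force']@n,o['wrist_force'][2]],2),'torque',o['torque'])
E
python3 st.py
```

```text
9.5 e,n [108.1   15.62  38.3 ] F [-5.47  3.94 -0.95] torque [ 1.40448573  1.09927648 -0.33773714]
```

Call:
servo_tool(motion=[[[0,0.6,0,0,0,0],[0,0,0,0,0,0]]])

```text
time: 9.7
ee_pos: [0.5937, -0.1348, 0.1503]
tcp_rot: [-179.9, 16.3, 95.4]
wrist_force: [-5.6, 4.0, -0.0]
opening: 0.0108
```

Call:
servo_tool(motion=[[[0,0.6,0,0,0,0],[0,0,0,0,0,0]]])

```text
time: 9.9
ee_pos: [0.5943, -0.1348, 0.1503]
tcp_rot: [-179.9, 16.3, 95.4]
wrist_force: [-5.8, 4.9, -0.7]
opening: 0.0113
```

Call:
servo_tool(motion=[[[0,0.6,0,0,0,0],[0,0,0,0,0,0]]])

```text
time: 10.1
ee_pos: [0.5945, -0.1348, 0.1503]
tcp_rot: [-179.8, 16.3, 95.4]
wrist_force: [-7.3, 3.1, 0.2]
opening: 0.0116
```

Call:
servo_tool(motion=[[[0,-1,0,0,0,0],[0,-0.9,0,0,0,0],[0,0,0,0,0,0]]])

```text
time: 10.4
ee_pos: [0.5932, -0.1348, 0.1504]
tcp_rot: [-179.9, 16.3, 95.4]
wrist_force: [-4.6, 4.9, -0.9]
opening: 0.0109
```

```bash
python3 st.py; python3 look.py l6
```

```text
10.4 e,n [108.26  15.68  38.43] F [-4.09  5.33 -0.93] torque [ 1.43613153  0.85916226 -0.28582622]
10.4 [ 0.59323454 -0.13480913  0.15043177] [-179.92986298   16.32124912   95.40772648] [-4.56800061  4.92957823 -0.9279923 ] 0.010932862203197776
```

View pics/l6z.png

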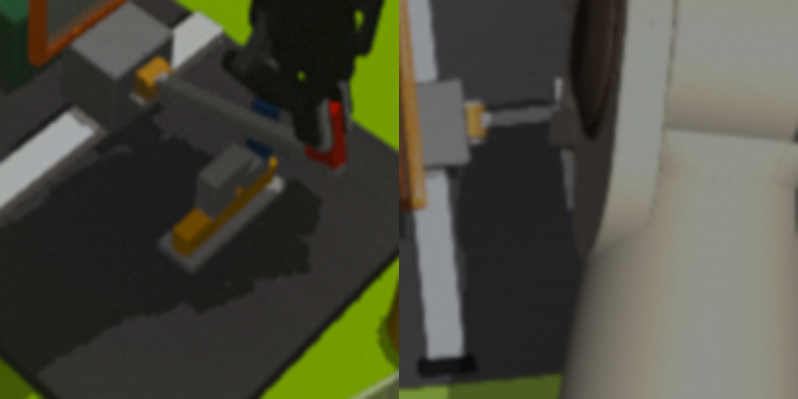

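Call:
servo_tool(motion=[[[0,-0.3,0,0,0,0],[-0.87,0,4.36,0,0.03,0],[-0.87,0,4.36,0,0.03,0],[-0.43,0,2.18,0,0.015,0],[0,0,0,0,0,0]]])

```text
time: 11.0
ee_pos: [0.5934, -0.1402, 0.1402]
tcp_rot: [-179.9, 12.0, 95.4]
wrist_force: [-4.4, 4.0, 0.4]
opening: 0.011
```

```bash
python3 st.py
```

```text
11.0 e,n [107.9   10.31  28.23] F [-3.98  4.36  0.41] torque [ 1.44619377  0.90784109 -0.09759917]
```

Call:
servo_tool(motion=[[[-0.43,0,2.18,0,0.015,0],[-0.43,0,2.18,0,0.015,0],[0,0,0,0,0,0]]])

```text
time: 11.3
ee_pos: [0.5936, -0.142, 0.1362]
tcp_rot: [-179.9, 10.3, 95.4]
wrist_force: [-4.0, 4.1, -1.3]
opening: 0.0116
```

Call:
servo_tool(motion=[[[-0.43,0,2.18,0,0.015,0],[0,0,0,0,0,0]]])

```text
time: 11.5
ee_pos: [0.5936, -0.1429, 0.1343]
tcp_rot: [-179.9, 9.5, 95.4]
wrist_force: [-4.1, 2.9, -0.8]
opening: 0.0115
```

```bash
python3 st.py
```

```text
11.5 e,n [107.92   7.64  22.28] F [-3.77  3.22 -0.75] torque [ 1.08460888  0.95949403 -0.10246729]
```

Call:
servo_tool(motion=[[[-0.43,0,2.18,0,0.015,0],[-0.43,0,2.18,0,0.015,0],[-0.43,0,2.18,0,0.015,0],[0,0,0,0,0,0]]])

```text
time: 11.9
ee_pos: [0.5939, -0.1453, 0.1281]
tcp_rot: [-179.9, 6.9, 95.3]
wrist_force: [-4.5, 1.9, -0.0]
opening: 0.011
```

Call:
servo_tool(motion=[[[-0.43,0,2.18,0,0.015,0],[-0.43,0,2.18,0,0.015,0],[-0.43,0,2.18,0,0.015,0],[0,0,0,0,0,0]]])

```text
time: 12.3
ee_pos: [0.5941, -0.1475, 0.1218]
tcp_rot: [-179.9, 4.4, 95.3]
wrist_force: [-6.2, -0.2, -0.4]
opening: 0.0112
```

```bash
python3 st.py
```

```text
12.3 e,n [107.97   2.98   9.81] F [-6.16  0.42 -0.36] torque [ 0.4387945   1.15796471 -0.01213812]
```

Call:
servo_tool(motion=[[[-0.43,0,2.18,0,0.015,0],[-0.43,0,2.18,0,0.015,0],[-0.43,0,2.18,0,0.015,0],[0,0,0,0,0,0]]])

```text
time: 12.7
ee_pos: [0.5944, -0.1494, 0.1155]
tcp_rot: [-179.9, 1.8, 95.3]
wrist_force: [-4.7, -2.3, 1.4]
opening: 0.0112
```

Call:
servo_tool(motion=[[[-0.22,0,1.09,0,0.008,0],[0,0,0,0,0,0]]])

```text
time: 12.9
ee_pos: [0.5945, -0.1496, 0.1147]
tcp_rot: [-180.0, 1.4, 95.3]
wrist_force: [-6.1, -1.5, 1.1]
opening: 0.0114
```

```bash
python3 st.py
```

```text
12.9 e,n [108.14   0.85   2.65] F [-6.18 -0.88  1.05] torque [-0.17523965  1.01603628  0.0369776 ]
```

Call:
servo_tool(motion=[[[-0.22,0,1.1,0,0.008,0],[0,0,0,0,0,0]]])

```text
time: 13.1
ee_pos: [0.5945, -0.1499, 0.1135]
tcp_rot: [-180.0, 0.9, 95.3]
wrist_force: [-5.5, -2.1, -0.5]
opening: 0.011
```

Call:
servo_tool(motion=[[[-0.22,0,1.1,0,0.008,0],[0,0,0,0,0,0]]])

```text
time: 13.3
ee_pos: [0.5946, -0.1502, 0.1125]
tcp_rot: [-180.0, 0.5, 95.3]
wrist_force: [-4.9, -2.8, 0.4]
opening: 0.0114
```

Call:
servo_tool(motion=[[[-0.15,0,0.8,0,0.006,0],[0,0,0,0,0,0]]])

```text
time: 13.5
ee_pos: [0.5947, -0.1503, 0.112]
tcp_rot: [-180.0, 0.1, 95.3]
wrist_force: [-4.9, -1.8, 0.5]
opening: 0.011
```

```bash
python3 st.py; python3 look.py l7
```

```text
13.5 e,n [1.0824e+02 1.6000e-01 3.0000e-02] F [-5.01 -1.34  0.51] torque [-0.42921905  0.98744944  0.0476804 ]
13.5 [ 0.59465691 -0.15026635  0.11202577] [-1.79985850e+02  1.44435300e-01  9.53437722e+01] [-4.859029   -1.79862865  0.50805226] 0.011037879151880415
```

View pics/l7z.png

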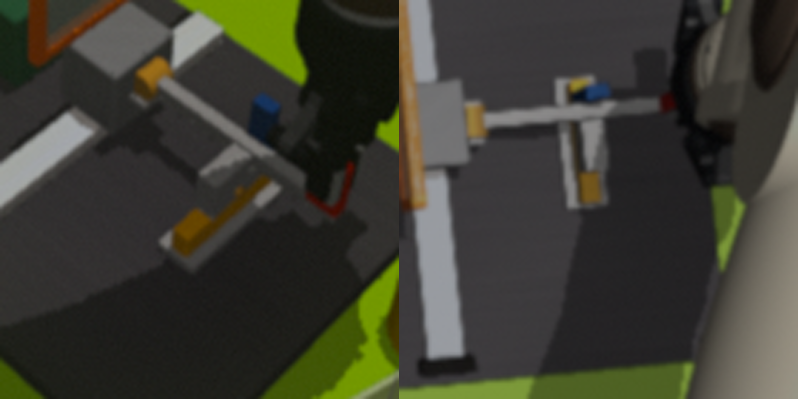

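Call:
servo_tool(motion=[[[0,0,0.6,0,0,0],[0,0,0,0,0,0]]])

```text
time: 13.8
ee_pos: [0.5949, -0.1503, 0.112]
tcp_rot: [180.0, 0.2, 95.4]
wrist_force: [-4.7, -1.0, 4.3]
opening: 0.0113
```

Call:
servo_tool(motion=[[[0,0,0.6,0,0,0],[0,0,0,0,0,0]]])

```text
time: 14.0
ee_pos: [0.5951, -0.1502, 0.1119]
tcp_rot: [179.9, 0.2, 95.4]
wrist_force: [-5.4, -1.3, 6.2]
opening: 0.011
```

Call:
servo_tool(motion=[[[0,-0.7,0,0,0,0],[0,-0.7,0,0,0,0],[0,0,0,0,0,0]]])

```text
time: 14.3
ee_pos: [0.594, -0.1504, 0.1119]
tcp_rot: [179.9, 0.2, 95.4]
wrist_force: [-4.4, -1.1, 6.2]
opening: 0.0109
```

```bash
python3 st.py
```

```text
14.3 e,n [ 1.0754e+02  1.2000e-01 -8.0000e-02] F [-4.53 -0.71  6.21] torque [-0.22679415  0.92627488 -0.0108265 ]
```

Call:
servo_tool(motion=[[[0,-0.7,-1,0,0,0],[0,-0.6,0,0,0,0],[0,0,0,0,0,0]]])

```text
time: 14.6
ee_pos: [0.5928, -0.1504, 0.112]
tcp_rot: [179.9, 0.1, 95.4]
wrist_force: [1.1, -3.6, 2.9]
opening: 0.0112
```

Call:
servo_tool(motion=[[[0,-0.7,0,0,0,0],[0,-0.6,0,0,0,0],[0,0,0,0,0,0]]])

```text
time: 14.9
ee_pos: [0.5927, -0.1505, 0.1121]
tcp_rot: [179.7, 0.1, 95.4]
wrist_force: [8.6, -3.0, -0.2]
opening: 0.0112
```

```bash
python3 st.py
```

```text
14.9 e,n [1.0628e+02 1.6000e-01 7.0000e-02] F [ 8.29 -3.82 -0.2 ] torque [-0.68416027 -1.55430541 -0.0477025 ]
```

Call:
servo_tool(motion=[[[0,1,0,0,0,0],[0,1,0,0,0,0],[0,0,0,0,0,0]]])

```text
time: 15.2
ee_pos: [0.5929, -0.1504, 0.1119]
tcp_rot: [180.0, 0.1, 95.3]
wrist_force: [-0.4, -4.8, 5.1]
opening: 0.0114
```

Call:
servo_tool(motion=[[[0,0,0,0,0,0],[0,0,0,0,0,0],[0,0,0,0,0,0],[0,0,0,0,0,0],[0,0,0,0,0,0]]], gripper=50)

```text
time: 15.7
ee_pos: [0.5927, -0.1498, 0.1112]
tcp_rot: [-180.0, -0.0, 95.4]
wrist_force: [0.1, 0.7, -0.2]
opening: 0.0498
```

```bash
python3 st.py;python3 look.py l8
```

```text
15.7 e,n [106.3    0.8   -0.82] F [ 0.21  0.65 -0.17] torque [0.00982423 0.03147314 0.00447976]
15.7 [ 0.59266759 -0.14981197  0.11117859] [-1.79984737e+02 -1.59167033e-02  9.53722658e+01] [ 0.14824127  0.66698004 -0.16601362] 0.04976090529242095
```

View pics/l8z.png

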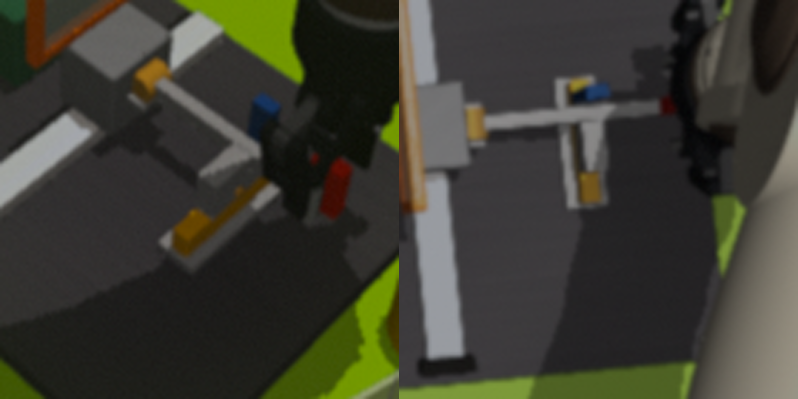

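Call:
servo_tool(motion=[[[0,0,-8,0,0,0],[0,0,-15,0,0,0],[0,0,-20,0,0,0],[0,0,-25,0,0,0],[0,0,-30,0,0,0]]])

```text
time: 16.3
ee_pos: [0.5924, -0.1499, 0.2112]
tcp_rot: [-180.0, -0.0, 95.4]
wrist_force: [0.7, -0.4, -0.2]
opening: 0.0498
```

Call:
servo_tool(motion=[[[0,0,-35,0,0,0],[-25,-25,-25,0,0,0],[-35,-30,0,0,0,0],[-35,-30,0,0,0,0],[-20,-20,0,0,0,0]]])

```text
time: 16.8
ee_pos: [0.4974, -0.2763, 0.2713]
tcp_rot: [179.9, 0.1, 95.3]
wrist_force: [-0.5, -0.6, 0.4]
opening: 0.0499
```

Call:
servo_tool(motion=[[[0,0,0,0,0,0],[0,0,0,0,0,0],[0,0,0,0,0,0]]])

```text
time: 17.1
ee_pos: [0.4994, -0.2737, 0.2701]
tcp_rot: [180.0, 0.0, 95.4]
wrist_force: [-0.9, 0.6, -0.6]
opening: 0.05
```

```bash
python3 st.py;python3 look.py l9
python3 - <<'E'
from m2 import *
from pl import *
a,b=pickle.load(open('l9.pkl','rb'))
c=TAB+e*.1065
rt=[]
for p,h in((a,20),(b,16)):
    u,v=np.round(proj(p,c)).astype(int);rt.append((p,'red',(u-h,v-h-5,u+h,v+h+5)))
for o in (rt,[rt[0]],[rt[1]]):
    x=fit(o,c,[.012,.024,.036],np.radians(5.34))[0];d=x-TAB;print(x,d@e,d@n,d[2])
E
```

```text
17.1 e,n [   1.91 -113.92  158.05] F [-0.81  0.63 -0.56] torque [-0.02889543 -0.01753741 -0.04474809]
17.1 [ 0.49940659 -0.27374296  0.27005051] [1.79956735e+02 1.47091964e-02 9.53936645e+01] [-0.86634893  0.55636657 -0.55720621] 0.04996342986248449
[ 0.59145132 -0.15048615  0.10336742] 0.10642343525357952 0.00010995321631244695 -0.0016325777934220326
[ 0.59205148 -0.15018511  0.10320892] 0.1070490027969581 0.00035383572841961883 -0.0017910821009458622
[ 0.60179988 -0.18092638 -0.03124906] 0.11389414461854973 -0.031161256458199244 -0.13624905721791358
```

View pics/l9z.png

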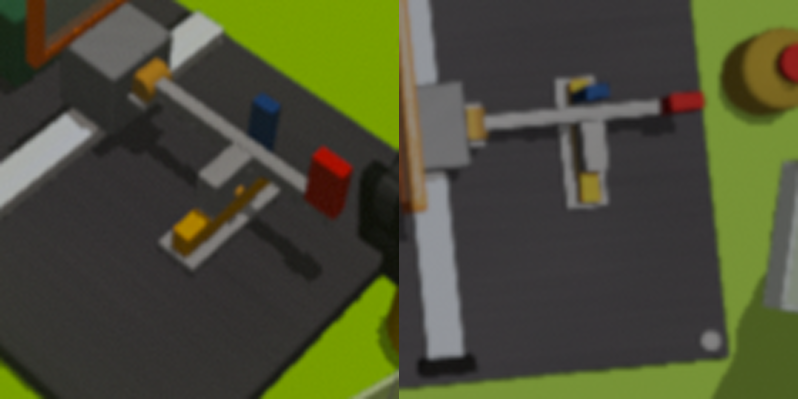

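View pics/l9s.png

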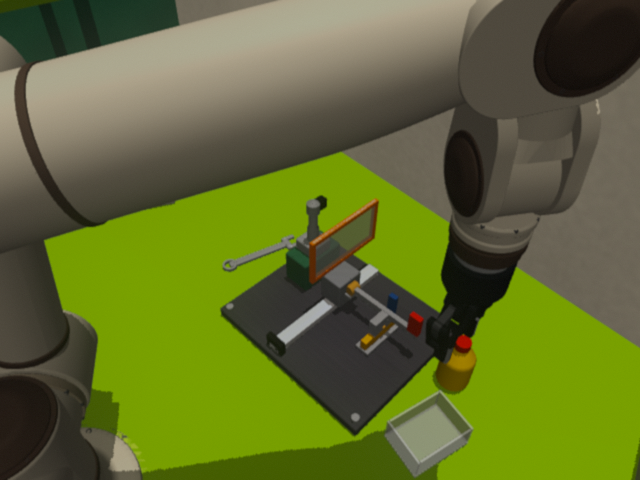

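The pictures show the bar down in the notch in front of the blue wall, with its tab at side crop (328,182). The guard is held shut at about 106.4 mm travel. The tab is at the same height as at the start (within about 2 mm in the picture and 0.1 mm by arm pose). The bottle, bin and wrench are where they were. The gripper is clear in the air at z = 0.27.

```bash
python3 -c "
from workcell import bot
print(bot.job_done())"
```

```text
the job is handed in; nothing more can be done
None
```

The guard is closed and latched: the bar sits fully down in the notch and holds the guard against its spring. I handed the job in at about 17 s of the 48 s allowed.

**What I did:** I gripped the red tab, lifted the bar to about 0.285 rad and carried bar and guard along over the hump. I felt for the back wall with a touch of about 1.5 N, reached at 109.45 mm of travel where the pictures predicted 109 mm. Then I backed off 1.5 mm, let the bar down along its arc and eased it back onto the hump's face before letting go.

**Last checks:**
- **Bar home:** with the arm still gripping, the tab was back at its starting height within 0.1 mm. A light downward push then met a firm stop at about 6 N.
- **Guard held:** 1.4 s after I opened the gripper, a picture fit put the tab at 106.4 mm of travel. That agrees with the bar resting on the hump's face.
- **Bystanders:** the bottle, bin and wrench look unmoved in the pictures, and the gripper was clear of everything.

**Less than ideal or in disagreement:**
- While easing back I pulled the bar against the hump's face with about 8 N for a moment before relieving it.
- The picture fit puts the tab about 1.6 mm lower than at the start, within the camera's roughly 2 mm error.
- A fit from the top camera alone gave an impossible position, so I disregarded it.

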